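# Press a crankshaft oil seal home

## Task

The black rubber oil seal has been started in its aluminium carrier but still stands proud. With the fingertips, press its three ears down flush with the carrier's face, one after another and gently: first the wide locating ear, so that it keys into its pocket, then round clockwise as seen from above, the next narrow ear and the last one. Do not lift or shift the carrier, do not pull the seal up, and leave everything else on the bench where it lies.

Things in the scene. Friction and masses are not known exactly. Their poses are not given: they have to be found in the camera images.
- carrier: Loose cast-aluminium seal carrier lying flat, 1.1 to 2.1 kg, about 190 mm across. Origin: bore centre, on the underside; z up. Its round boss (76 mm radius) has a flat top face 20 mm above the origin; only two 6 mm pins at the ends of the flange stand higher (25.5 mm). Straight flange on the -x side, 82 mm out; wide pocket at +x, narrow ones at -120 and +120 degrees.
- seal: Black rubber ring, 111 mm outside, rim 8 mm wide, rigid with its three ears. About 5 N pressed down on an ear moves that ear; the seal tips about the other two, which stay put, and it stays where it is left. It stops when flush with the boss face. Pockets are only 3 mm wider than the ears: a fingertip wider than the ear lands on the boss face just as the ear is flush. Origin: as the carrier's when home.
- ear_wide: Wide ear of the seal, 28 mm wide (its y), 12 mm radially (its x, pointing away from the bore). Origin: centre of its top face, 61 mm from the bore's axis, on the carrier's +x side. Starts 3.5 to 6.5 mm above the boss face; flush means level with it. Pressed first.
- ear_second: Narrow ear of the seal, 14 mm wide (its y), 12 mm radially (its x). Origin: centre of its top face, 61 mm from the bore's axis, 120 degrees clockwise (seen from above) from the wide ear. Starts 3.5 to 6.5 mm proud. Pressed second.
- ear_third: Narrow ear of the seal, 14 mm wide (its y), 12 mm radially (its x). Origin: centre of its top face, 61 mm from the bore's axis, 120 degrees counter-clockwise (seen from above) from the wide ear. Starts 3.5 to 6.5 mm proud. Pressed last.
- grease_tin: Bystander: blue round tin, 53 mm across, 38 mm high; origin at the middle of its underside. Leave alone.
- ratchet: Bystander: ratchet with red handle, 195 x 36 x 23 mm, lying on the left; origin at the middle of its underside. Leave alone.
- extension_bar: Bystander: steel socket extension bar, 141 mm long, 18 mm thick, lying on the right; origin at the middle of its underside. Leave alone.
- bolt_0: Bystander: loose hex bolt, 54 mm long, 18 mm high, lying just beside the carrier, off its +x side; origin at the middle of its underside. Leave alone.
- bolt_1: Bystander: a second such bolt, just beside the carrier, off its -y side; origin at the middle of its underside. Leave alone.
- bolt_2: Bystander: a third such bolt, farther to the right; origin at the middle of its underside. Leave alone.
- release_bearing: Bystander: steel ring bearing, 48 mm across, 18 mm high, lying to the left; origin at the middle of its underside. Leave alone.
- spanner: Bystander: combination spanner, 177 mm long, 8 mm thick, lying behind the work; origin at the middle of its underside. Leave alone.

How it is judged:
On the way, in this order (a step that is already met when the one before it is completed fails the run):
1. the wide ear is pressed flush (within 1.5 mm of the carrier's face) while both narrow ears still stand proud (over 2.5 mm) (z of ear_wide in the frame of carrier below 0.0215 m and z of each of ear_second, ear_third in the frame of carrier above 0.0225 m), for 0.2 s.
2. the next ear clockwise is pressed flush while the last still stands proud (z of each of ear_wide, ear_second in the frame of carrier below 0.0215 m and z of ear_third in the frame of carrier above 0.0225 m), for 0.2 s.
3. the last ear is pressed flush, so that the whole seal is home (z of each of ear_wide, ear_second, ear_third in the frame of carrier below 0.0215 m), for 0.2 s.
At the end, for the whole second after the job is handed in: All three ears lie flush (within 1.5 mm above the carrier's face); the carrier lies flat and still, within 20 mm of where it was (all of step 3 and distance of carrier from where it was at the start of the episode below 0.02 m and angle between carrier's own z axis and vertical below 0.03 rad and linear speed of carrier below 0.02 m/s); the robot touches nothing.
It fails at once if the seal or the carrier is pressed hard (over 60 N) (contact force between any of the arm, the fingers and carrier above 60 N).
It fails at once if the carrier is lifted, tipped or shoved along the bench (height (world z) of carrier above 0.008 m or angle between carrier's own z axis and vertical above 0.08 rad or distance of carrier from where it was at the start of the episode above 0.03 m).
It fails at once if an ear is pulled up out of the carrier (over 8 mm proud) (z of any of ear_wide, ear_second, ear_third in the frame of carrier above 0.028 m).
It fails at once if something else on the bench is shifted by more than 25 mm (distance of any of grease_tin, ratchet, extension_bar, bolt_0, bolt_1, bolt_2, release_bearing, spanner from where it was at the start of the episode above 0.025 m).
It also fails if it takes over 51 s, if anything falls off the work surface, if the arm or the gripper's body presses on something with over 40 N, if the wrist force passes 120 N, or if a joint passes its speed limit or range.

## Robot

A 6-joint arm with a two-finger parallel gripper is mounted at the origin on a cart in front of the work surface, level with it; the furniture and walls round the work are solid. World frame = base frame: x ahead of the robot, y to its left, z up, the work surface at z = 0. Lengths are in m, angles in rad, forces in N, time in s.
With the tool pointing down it reaches from about 0.375 to 0.9 m from the base axis. Payload 3.1 kg.
Tool frame: the origin (TCP) lies at the very end of the fingers, on their centre line; the grasp point (between the pads) lies robot.grasp_offset behind it (robot.grasp_offset is the distance from the TCP to the grasp point, in m); z points along the fingers, y is the direction in which the jaws open and shut (so a half turn about z gives the same grasp; the last joint's range is limited). The gripper opens to 87 mm and grips with 3 to 60 N. Pads are 19 mm wide; open, the fingers measure 117 mm over their backs; the gripper's body (75 mm by 190 mm) begins 51 mm behind the grasp point.
Start: joints at [-1.353, 0.527, 1.433, -0, 1.181, -0.178], TCP at [0.241, -0.577, 0.223] pointing down, gripper open.
Joint ranges: [-3.08, 3.08], [-0.75, 2.2], [0.22, 2.44], [-1.43, 4.57], [0, 2.65], [-2.85, 2.85]. Speed limits (rad/s): [2.79, 2.79, 3.14, 3.14, 3.14, 3.14].

## Interface

Orientations are given as a unit quaternion [x, y, z, w].
In Python, from rig import robot gives the robot as it stands.
- The arm moves only by the tool drive_tool, never from a script. Its argument "targets" is one flat list of numbers, 6 for each row, row after row: the shift along the tool's x, y, z in cm, then the turn, a rotation vector about the tool's x, y, z in degrees. A call has 1 to 12 rows; each row is the pose to reach, as a shift and turn from the pose commanded when the call began, along the tool's axes at that moment; what a row does not reach only later rows make up. A row lasts 1/12 s, in which the tool goes at most 41.7 mm and 7.16 degrees, less where a joint would pass 70% of its speed; a pose out of reach is approached as far as the arm can. A call with a gripper value outside its range is refused whole. "grip" is the gripper command: -1 is fully open, 1 is shut, values between are in proportion, set as the call begins (left out, the last holds). The fingers move at their own pace and stop on an object; "squeeze" is the grip in N (left out, the last holds). Time passes only in rows, so rows that repeat a pose let the fingers close. It gives the time, the measured TCP pose, the force and the opening at its end, in the units of the state.
- robot.get_obs(): the state, without advancing time (a new reading comes with each control period).
- robot.camera(name): name is "scene" or "top" or "wrist"; returns (picture, depth): 384x512x3 uint8, red, green, blue; 384x512 float32, m along the optical axis (not along the pixel's ray), 0 where there is no reading.
- robot.calibration(name): a dict with "mtx" (3x3 intrinsics, pixels), "R" (3x3) and "t" (3): a world point X has camera coordinates R X + t; the wrist camera has in their place "hand_eye" (4x4, takes a point from camera to tool coordinates, whose origin is the TCP and whose axes are the flange's). Camera axes: x right, y down, z forward; pixel columns grow to the right and rows downward; lengths in m; the calibration is good to about 2 mm. A picture is of the moment at which its call begins: read the wrist's pose just before it. calibration takes no time and is no camera call.
- robot.hand_in(): hands the job in, once; it reports no verdict.
The state is a dict: "time": time; "q": joint angles; "joint_velocities": joint speeds; "joint_torque": joint torques, N m; "position": TCP position; "tool_rot": TCP orientation; "ft_force": force on the tool from outside, world axes, zero at the start; "moment": the same for the moment, N m; "grip_width": finger opening in m.
Only numpy, scipy, OpenCV 4.12 (cv2) and the standard library are available. Lean on these libraries where they do the work, as an engineer would, in place of code of your own. Each camera call takes 0.05 s, during which the arm holds its last target.

## Working session

There is one attempt and no reset: what is moved stays moved. The work goes in short steps, Python scripts to look and compute and a tool call to move; the robot and the scene stay as the last step left them, time stands still between calls to the robot, and variables do not carry over. Pictures are saved under pics/ and viewed, and the job is handed in when it is done.

Besides the shell and the picture viewer there is one more tool, called after "Emit:" as name(argument=value, ...) on one line, values as JSON. drive_tool: Moves the arm, as the interface text tells. Its arguments: {"type":"object","properties":{"targets":{"type":"array","items":{"type":"number"}},"grip":{"type":"number"},"squeeze":{"type":"number"}},"required":["targets"]}

```bash
mkdir -p pics; ls; python3 - <<'E'
from rig import robot
import cv2,numpy as np
np.set_printoptions(precision=4,suppress=True)
o=robot.get_obs(); print(o); print(robot.grasp_offset)
for n in ["scene","top"]:
    p,d=robot.camera(n); cv2.imwrite(f"pics/{n}0.png",cv2.cvtColor(p,cv2.COLOR_RGB2BGR)); np.save(f"{n}0d.npy",d); np.save(f"{n}0p.npy",p)
    print(n,robot.calibration(n))
print(robot.calibration("wrist"))
E
```

```text
pics
{'time': 0.0, 'q': array([-1.3535,  0.5285,  1.4339, -0.    ,  1.1814, -0.1785]), 'joint_velocities': array([ 0.0012,  0.0005,  0.0005, -0.0005,  0.0009,  0.0002]), 'joint_torque': array([ -0.0002, -44.0045, -17.6589,   0.0633,   0.0585,  -0.0002]), 'position': array([ 0.2408, -0.576 ,  0.2216]), 'tool_rot': array([ 0.9805,  0.1966, -0.    , -0.0011]), 'ft_force': array([-0.0034, -0.0765,  0.8015]), 'moment': array([ 0.0208,  0.038 , -0.0366]), 'grip_width': 0.08691526476462363}
0.0187
scene {'mtx': array([[480.805 ,   0.    , 261.2904],
       [  0.    , 480.805 , 185.9445],
       [  0.    ,   0.    ,   1.    ]]), 'R': array([[-0.7788, -0.6272, -0.0035],
       [-0.2632,  0.3319, -0.9058],
       [ 0.5693, -0.7046, -0.4236]]), 't': array([0.4427, 0.2   , 1.2981])}
top {'mtx': array([[405.9193,   0.    , 253.8575],
       [  0.    , 405.9193, 193.995 ],
       [  0.    ,   0.    ,   1.    ]]), 'R': array([[ 0.0035, -1.    , -0.0061],
       [-0.9959, -0.0029, -0.09  ],
       [ 0.09  ,  0.0064, -0.9959]]), 't': array([0.0045, 0.5775, 1.0499])}
{'mtx': array([[271.3228,   0.    , 255.0683],
       [  0.    , 271.3228, 189.9904],
       [  0.    ,   0.    ,   1.    ]]), 'hand_eye': array([[ 0.0002, -0.9532, -0.3024,  0.0838],
       [ 1.    ,  0.0005, -0.0008, -0.0005],
       [ 0.0009, -0.3024,  0.9532, -0.1623],
       [ 0.    ,  0.    ,  0.    ,  1.    ]])}
```

View pics/scene0.png

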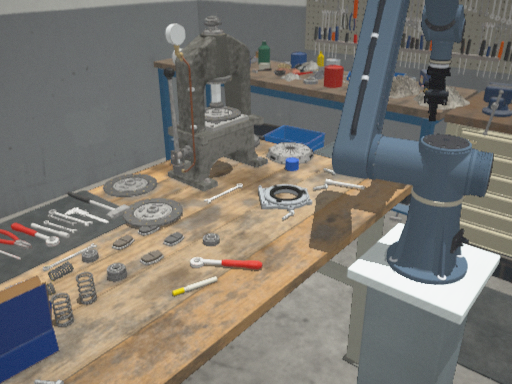

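View pics/top0.png

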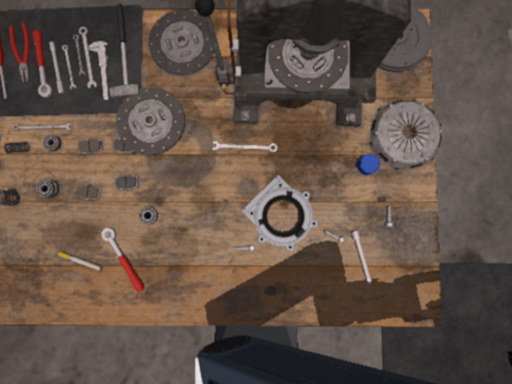

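The top view shows the carrier at about (285,215), with its straight flange edge at the upper left, between (245,210) and (278,178). I'll zoom in on it.

```bash
python3 - <<'E'
import cv2,numpy as np
p=np.load("top0p.npy")[..., ::-1]
c=p[165:265,225:355]; cv2.imwrite("pics/topz.png",cv2.resize(c,None,fx=6,fy=6,interpolation=cv2.INTER_CUBIC))
d=np.load("top0d.npy")
mtx=np.array([[405.9193,0,253.8575],[0,405.9193,193.995],[0,0,1]])
from rig import robot
C=robot.calibration("top");R,t=C["R"],C["t"]
v,u=np.mgrid[:384,:512]
P=np.stack([(u-mtx[0,2])/mtx[0,0]*d,(v-mtx[1,2])/mtx[1,1]*d,d],-1)
W=(P-t)@R
np.save("W.npy",W)
for uv in [(300,250),(285,215),(285,185),(312,215),(262,212),(368,163),(334,235)]:
    print(uv,W[uv[1],uv[0]].round(4))
E
```

```text
(300, 250) [ 0.4296 -0.1173  0.0039]
(285, 215) [ 0.5232 -0.0781 -0.0034]
(285, 185) [ 0.6032 -0.0772  0.0123]
(312, 215) [ 0.523  -0.1494  0.0092]
(262, 212) [ 0.5299 -0.0154  0.0234]
(368, 163) [ 0.6598 -0.2951  0.0349]
(334, 235) [ 0.4699 -0.2074  0.0096]
```

View pics/topz.png

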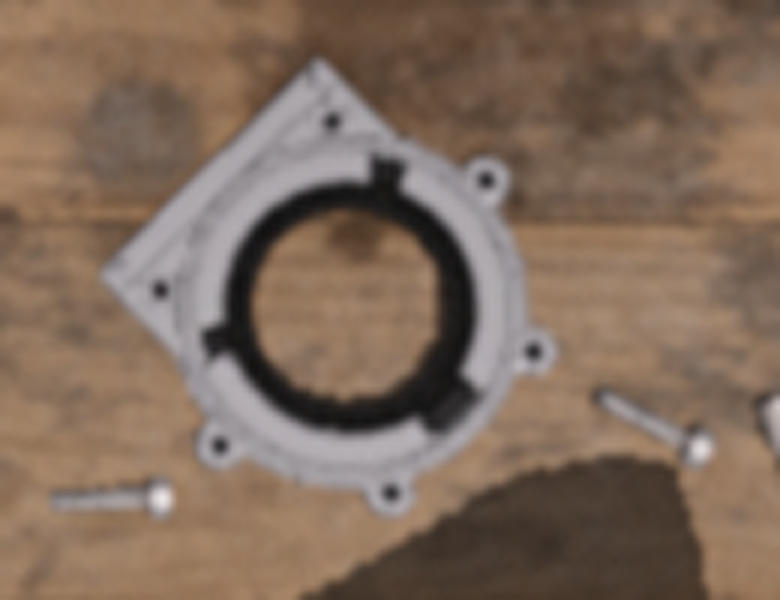

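Emit:
drive_tool(targets=[4,-3,0,0,0,0,8,-6,0,0,0,0,12,-9.5,0,0,0,0,16,-12.5,0,0,0,0,20,-15.5,0,0,0,0,24,-19,0,0,0,0,28,-22,0,0,0,0,32,-25,0,0,0,0,36,-28.5,0,0,0,0,40,-31.5,2,0,0,0,43,-34,5,0,0,0,45.2,-35.5,8,0,0,0], grip=1, squeeze=10)

```text
time: 1.1
position: [0.4823, -0.1444, 0.1851]
tool_rot: [0.98, 0.197, 0.001, 0.001]
ft_force: [0.5, -1.4, 0.2]
grip_width: 0.0149
```

Emit:
drive_tool(targets=[0,0,3,0,0,0,0,0,3,0,0,0,0,0,3,0,0,0,0,0,3,0,0,0])

```text
time: 1.43
position: [0.4809, -0.147, 0.155]
tool_rot: [0.981, 0.196, 0.0, 0.0]
ft_force: [0.4, 0.5, 0.7]
grip_width: 0.0006
```

```bash
cat > h.py <<'E'
from rig import robot
import cv2,numpy as np
from scipy.spatial.transform import Rotation as Ro
np.set_printoptions(precision=4,suppress=True)
def wrist(name):
    o=robot.get_obs(); p,d=robot.camera("wrist")
    cv2.imwrite(f"pics/{name}.png",p[...,::-1]); 
    T=np.eye(4);T[:3,:3]=Ro.from_quat(o["tool_rot"]).as_matrix();T[:3,3]=o["position"]
    C=robot.calibration("wrist"); M=T@C["hand_eye"]
    np.savez(f"{name}.npz",p=p,d=d,M=M,K=C["mtx"])
    return o,p,d,M,C["mtx"]
def cloud(d,M,K):
    v,u=np.mgrid[:d.shape[0],:d.shape[1]]
    P=np.stack([(u-K[0,2])/K[0,0]*d,(v-K[1,2])/K[1,1]*d,d],-1)
    return P@M[:3,:3].T+M[:3,3]
def ray(uv,z,M,K):
    r=M[:3,:3]@np.array([(uv[0]-K[0,2])/K[0,0],(uv[1]-K[1,2])/K[1,1],1])
    return M[:3,3]+r*(z-M[2,3])/r[2]
E
python3 - <<'E'
from h import *
o,p,d,M,K=wrist("w1"); print(o)
E
```

```text
{'time': 1.4333, 'q': array([-0.5191,  0.4652,  1.8042, -0.0003,  0.8716,  0.657 ]), 'joint_velocities': array([-0.0163, -0.0227, -0.0146,  0.001 , -0.0067,  0.0006]), 'joint_torque': array([  0.6159, -35.1661, -12.0213,   0.0832,   0.0439,  -0.0032]), 'position': array([ 0.4809, -0.147 ,  0.155 ]), 'tool_rot': array([0.9806, 0.1961, 0.0001, 0.0003]), 'ft_force': array([0.3864, 0.483 , 0.7097]), 'moment': array([-0.0279, -0.0062, -0.0194]), 'grip_width': 0.0006241609742670322}
```

View pics/w1.png

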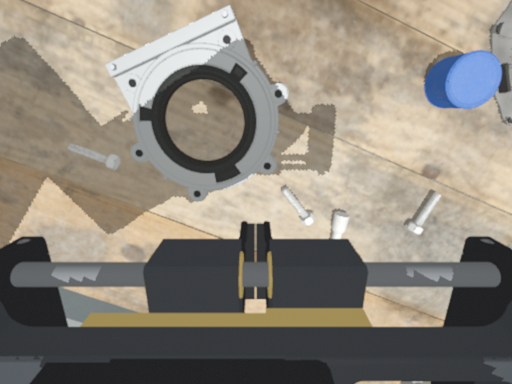

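The wrist view shows the carrier ring centred at about (205,120). The wide ear is at (228,172), the second at (146,114) and the third at (238,72). The fingers are closed. Next I'll measure these points.

```bash
cat > meas.py <<'E'
from h import *
import sys
D=np.load(sys.argv[1]+".npz"); p,d,M,K=[D[k] for k in "pdMK"]
C0=np.array(eval(sys.argv[2]))
W=cloud(d,M,K)
g=cv2.cvtColor(p,cv2.COLOR_RGB2GRAY)
r=np.hypot(W[...,0]-C0[0],W[...,1]-C0[1])
m=((g<60)&(r<.075)&(W[...,2]>.008)).astype(np.uint8)
n,l,s,c=cv2.connectedComponentsWithStats(m)
i=1+np.argmax(s[1:,4]); m=(l==i)
print("area",s[i],c[i])
cv2.imwrite("pics/mask_%s.png"%sys.argv[1],m.astype(np.uint8)*255)
# plane intersection
v,u=np.nonzero(m)
z=0.022
P=np.array([ray(a,z,M,K)[:2] for a in zip(u,v)])
# fit outer/inner circle from ring: bore edge contour (hole)
cs,h=cv2.findContours(m.astype(np.uint8),cv2.RETR_CCOMP,cv2.CHAIN_APPROX_NONE)
hol=[k for k in range(len(cs)) if h[0][k][3]>=0]; b=max(hol,key=lambda k:cv2.contourArea(cs[k]))
o=max((k for k in range(len(cs)) if h[0][k][3]<0),key=lambda k:cv2.contourArea(cs[k]))
def circ(Q):
    A=np.c_[2*Q,np.ones(len(Q))]; x=np.linalg.lstsq(A,(Q**2).sum(1),rcond=None)[0]; return x[:2],np.sqrt(x[2]+x[:2]@x[:2])
B=np.array([ray(a,z,M,K)[:2] for a in cs[b][:,0]]); print("inner",circ(B))
O=np.array([ray(a,z,M,K)[:2] for a in cs[o][:,0]])
c,_=circ(O)
for _ in range(5):
    rr=np.hypot(*(O-c).T); c,ro=circ(O[(rr<.0575)&(rr>.05)])
print("outer",c,ro)
rr=np.hypot(*(P-c).T); an=np.degrees(np.arctan2(*(P-c).T[::-1]))
e=(rr>.059)
hh=np.histogram(an[e],bins=np.arange(-180,181,5)); 
for k in np.nonzero(hh[0]>2)[0]: print(hh[1][k],hh[0][k],end="; ")
print()
Wm=W[v,u]
em=e
Q=P[em]; 
lab=cv2.connectedComponentsWithStats
E=np.zeros(m.shape,np.uint8);E[v[em],u[em]]=1
n,l,s,cc=lab(E)
for k in range(1,n):
    if s[k,4]<10: continue
    q=ray(cc[k],.0245,M,K)[:2]
    zz=W[...,2][l==k]
    print("ear px",cc[k],"area",s[k,4],"xy",q,"r",np.hypot(*(q-c)),"ang",np.degrees(np.arctan2(*(q-c)[::-1])),"z med",np.median(zz),zz.std())
# boss face
rr=np.hypot(W[...,0]-c[0],W[...,1]-c[1])
bm=(rr>.060)&(rr<.072)&(g>90)&(abs(W[...,2]-.02)<.01); print("boss z",np.median(W[...,2][bm]),bm.sum())
rm=m&(rr>.046)&(rr<.054); print("rim z",np.median(W[...,2][rm]))
E
python3 meas.py w1 "[.525,-.075]"
```

```text
area [    0   237   317   147 19624] [136.7843 342.1502]
inner (array([ 0.2135, -0.1747]), np.float64(0.031212463714770718))
outer [0. 0.] 0.0
-60 109; -55 1222; -50 1875; -45 2268; -40 1787; -35 1360; -30 1084; -25 888; -20 745; -15 644; -10 584; -5 541; 0 513; 5 951; 10 1508; 15 1409; 20 1266; 25 570; 30 235; 35 65; 
ear px [136.7843 342.1502] area 19624 xy [ 0.2067 -0.0841] r 0.2231398660178534 ang -22.15130206523543 z med 0.26469461899983604 0.012515360341517519
boss z nan 0
rim z nan
  return _methods._mean(a, axis=axis, dtype=dtype,
  ret = ret.dtype.type(ret / rcount)
```

```bash
python3 -c "
import cv2
a=cv2.imread('pics/mask_w1.png')[40:220,90:330];b=cv2.imread('pics/w1.png')[40:220,90:330]
cv2.imwrite('pics/mz1.png',cv2.resize(cv2.hconcat([a,b]),None,fx=1.66,fy=1.66))
cv2.imwrite('pics/mz2.png',cv2.resize(b,None,fx=3.3,fy=3.3))"
```

```text
(no output)
```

View pics/mz1.png

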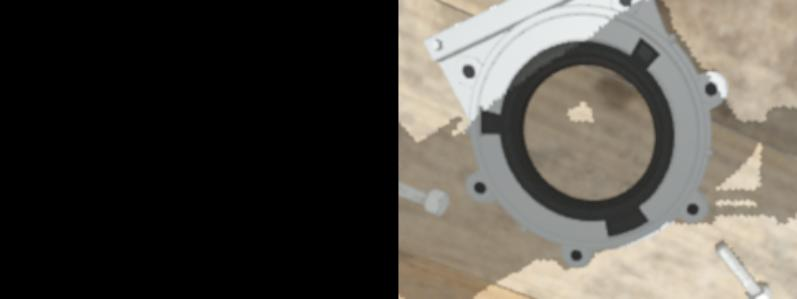

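View pics/mz2.png

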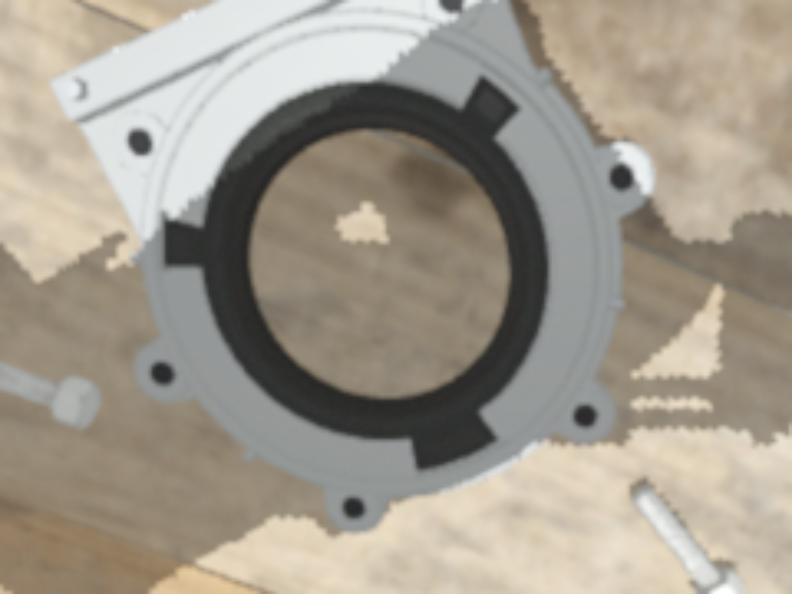

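```bash
sed -i 's/(W\[...,2\]>.008))/(W[...,2]>.005)\&(W[...,2]<.04))/; s/g<60/g<75/' meas.py; python3 meas.py w1 "[.525,-.075]"; python3 -c "
import cv2
a=cv2.imread('pics/mask_w1.png')[40:220,90:330]
cv2.imwrite('pics/mz1.png',cv2.resize(a,None,fx=2,fy=2))"
```

```text
area [ 140   64  116  118 4033] [203.1872 120.4924]
inner (array([ 0.5213, -0.0717]), np.float64(0.04247064024558444))
outer [ 0.5201 -0.0711] 0.05425512905309599
-150 19; -145 29; -140 29; -135 31; -130 31; -125 11; -20 45; -15 45; -10 13; 95 12; 100 44; 105 44; 
ear px [238.5714  70.7429] area 105 xy [ 0.5807 -0.0869] r 0.0626592160187938 ang -14.590467564407819 z med 0.025548692451838273 0.0007515283117279357
ear px [143.42 113.24] area 100 xy [ 0.5048 -0.0106] r 0.06239297078156221 ang 104.11781580658044 z med 0.024105304203950434 0.0007467787143468349
ear px [227.3067 175.14  ] area 150 xy [ 0.4764 -0.1147] r 0.061684521201232766 ang -135.06689784366787 z med 0.024306594793654296 0.0006706280059908241
boss z 0.01991958743370245 4186
rim z 0.024052537590931566
```

View pics/mz1.png

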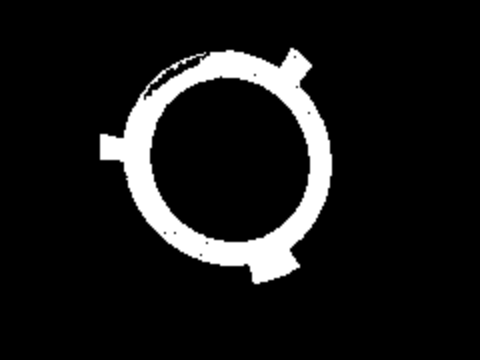

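Emit:
drive_tool(targets=[0.5,-1.5,1,0,0,-6,0.9,-3.2,3,0,0,-12,0.9,-3.2,6,0,0,-18,0.9,-3.2,8.5,0,0,-22,0.9,-3.2,10.5,0,0,-22,0.9,-3.2,11.5,0,0,-22,0.9,-3.2,11.5,0,0,-22,0.9,-3.2,11.5,0,0,-22])

```text
time: 2.15
position: [0.4773, -0.1143, 0.0401]
tool_rot: [0.925, 0.379, 0.0, 0.001]
ft_force: [0.0, -0.5, 0.1]
grip_width: 0.0003
```

```bash
python3 - <<'E'
from h import *
o,p,d,M,K=wrist("w2"); print(o)
R=Ro.from_quat(o["tool_rot"]).as_matrix(); print(R)
print("to wide, tool axes cm",R.T@(np.array([.4772,-.1143,.0245])-o["position"])*100)
E
```

```text
{'time': 2.15, 'q': array([-0.4631,  0.6647,  1.9078, -0.    ,  0.5677,  0.3296]), 'joint_velocities': array([ 0.0068, -0.0243, -0.0064, -0.0011,  0.0006, -0.0018]), 'joint_torque': array([ -0.0639, -37.6554,  -6.1252,   0.042 ,   0.0153,  -0.0004]), 'position': array([ 0.4773, -0.1143,  0.0401]), 'tool_rot': array([0.9253, 0.3793, 0.0004, 0.0005]), 'ft_force': array([ 0.0402, -0.48  ,  0.1367]), 'moment': array([ 0.0245, -0.041 , -0.049 ]), 'grip_width': 0.0002657019064332025}
[[ 0.7123  0.7019  0.0012]
 [ 0.7019 -0.7123 -0.0006]
 [ 0.0004  0.0013 -1.    ]]
to wide, tool axes cm [-0.0086 -0.0048  1.56  ]
```

View pics/w2.png

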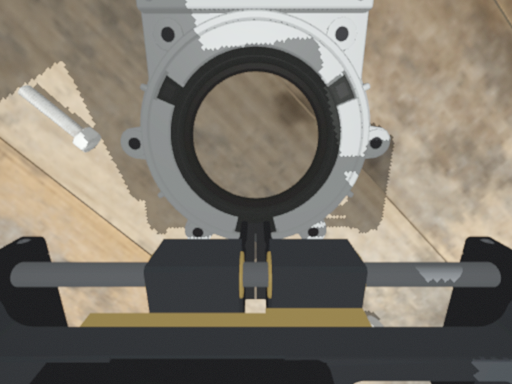

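The fingertips are centred over the wide ear at about (256,222), and the picture is symmetric about it. I'll descend now.

Emit:
drive_tool(targets=[0,0,0.6,0,0,0,0,0,1.1,0,0,0,0,0,1.2,0,0,0,0,0,1.3,0,0,0,0,0,1.4,0,0,0,0,0,1.5,0,0,0,0,0,1.55,0,0,0,0,0,1.6,0,0,0,0,0,1.65,0,0,0,0,0,1.65,0,0,0])

```text
time: 3.03
position: [0.4768, -0.1131, 0.0232]
tool_rot: [0.925, 0.38, 0.0, 0.0]
ft_force: [-1.0, -0.2, 4.5]
grip_width: 0.0002
```

Emit:
drive_tool(targets=[0,0,0.05,0,0,0,0,0,0.1,0,0,0,0,0,0.15,0,0,0,0,0,0.2,0,0,0,0,0,0.2,0,0,0])

```text
time: 3.45
position: [0.4768, -0.1132, 0.0212]
tool_rot: [0.925, 0.38, 0.0, 0.0]
ft_force: [-0.3, 0.6, 4.5]
grip_width: 0.0004
```

Emit:
drive_tool(targets=[0,0,0.04,0,0,0,0,0,0.08,0,0,0,0,0,0.12,0,0,0,0,0,0.12,0,0,0])

```text
time: 3.78
position: [0.4768, -0.1132, 0.0204]
tool_rot: [0.925, 0.38, 0.0, 0.0]
ft_force: [-1.0, -0.2, 8.0]
grip_width: 0.0006
```

Emit:
drive_tool(targets=[0,0,0.04,0,0,0,0,0,0.06,0,0,0,0,0,0.06,0,0,0,0,0,0.06,0,0,0])

```text
time: 4.12
position: [0.4767, -0.1131, 0.0202]
tool_rot: [0.925, 0.38, 0.0, 0.0]
ft_force: [-1.8, 0.7, 12.5]
grip_width: 0.0004
```

The force is rising while the tip stays at z = 0.0202, so it has hit the stop. I'll lift and check.

Emit:
drive_tool(targets=[0,0,-1,0,0,0,0,0,-4,0,0,0,0,0,-8,0,0,0,0,0,-10,0,0,0,0,0,-10,0,0,0,0,0,-10,0,0,0])

```text
time: 4.62
position: [0.4775, -0.1134, 0.1203]
tool_rot: [0.925, 0.38, 0.001, 0.001]
ft_force: [-0.9, 0.6, 0.8]
grip_width: 0.0006
```

```bash
python3 - <<'E'
from h import *
o,p,d,M,K=wrist("w3"); print(o["position"],o["q"],o["ft_force"])
R=Ro.from_quat(o["tool_rot"]).as_matrix(); print(R)
for t in ([.5049,-.0123,.0245],[.5794,-.0873,.0255]):print(R.T@(np.array(t)-o["position"])*100)
E
python3 meas.py w3 "[.5205,-.0713]"
```

```text
[ 0.4775 -0.1134  0.1203] [-0.4614  0.5109  1.8642  0.      0.7631  0.3295] [-0.9328  0.6366  0.8441]
[[ 0.711   0.7032  0.0031]
 [ 0.7032 -0.711  -0.0015]
 [ 0.0011  0.0032 -1.    ]]
[ 9.0493 -5.2919  9.578 ]
[9.0724 5.2797 9.512 ]
area [ 189   67  128  129 5100] [253.6853 126.6945]
inner (array([ 0.5214, -0.0698]), np.float64(0.04199189603232775))
outer [ 0.5208 -0.0703] 0.05441230403476496
-150 19; -145 37; -140 31; -135 28; -130 22; -125 13; -25 3; -15 8; 95 4; 100 54; 105 52; 110 17; 
ear px [194.7717  95.2441] area 127 xy [ 0.5043 -0.0102] r 0.06229133580137198 ang 105.3751644734578 z med 0.024126916172088786 0.0007840969505118444
ear px [254.0933 192.0067] area 150 xy [ 0.4767 -0.1124] r 0.06094320782290312 ang -136.34027023093515 z med 0.019995558107479106 0.0007032152949543273
boss z 0.019896233812406072 5351
rim z 0.02265650464206359
```

View pics/w3.png

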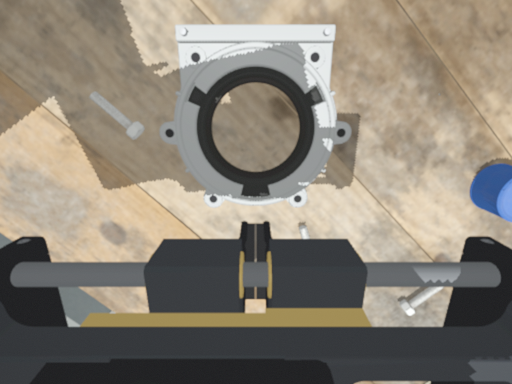

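The wide ear now reads z = 20.0 mm, flush with the boss at 19.9 mm, and sits at about (254,190). The two narrow ears still stand proud. Next is the second ear, at (195,95).

Emit:
drive_tool(targets=[3,-1.8,0,0,0,7,6,-3.5,0,0,0,14,9.1,-5.3,1,0,0,21,9.1,-5.3,4,0,0,28,9.1,-5.3,7,0,0,30,9.1,-5.3,8,0,0,30,9.1,-5.3,8,0,0,30,9.1,-5.3,8,0,0,30])

```text
time: 5.33
position: [0.5032, -0.0115, 0.038]
tool_rot: [0.992, 0.128, -0.002, -0.001]
ft_force: [1.5, -0.2, 0.1]
grip_width: 0.0003
```

```bash
python3 - <<'E'
from h import *
o,p,d,M,K=wrist("w4"); print(o["position"],o["q"],o["ft_force"])
R=Ro.from_quat(o["tool_rot"]).as_matrix(); print(R)
for t in ([.5049,-.012,.0241],):print(R.T@(np.array(t)-o["position"])*100)
E
```

```text
[ 0.5032 -0.0115  0.038 ] [-0.2452  0.6774  1.8735 -0.      0.594   1.0686] [ 1.5002 -0.2333  0.1279]
[[ 0.9672  0.2541 -0.0032]
 [ 0.2541 -0.9672  0.0008]
 [-0.0029 -0.0016 -1.    ]]
[0.1605 0.0944 1.392 ]
```

View pics/w4.png

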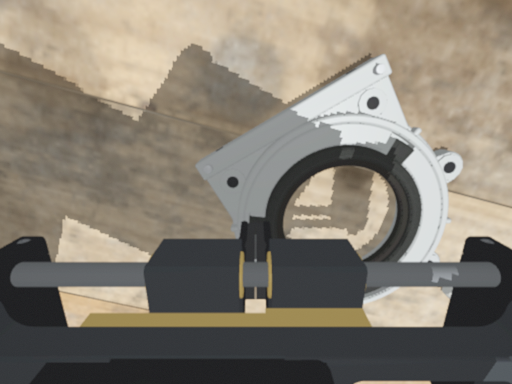

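The tip is over the second ear, near (257,222), about 1.6 mm off in x and possibly still settling. I'll correct half of that and start down slowly.

Emit:
drive_tool(targets=[0.1,0.05,0.3,0,0,0,0.1,0.05,0.6,0,0,0,0.1,0.05,0.8,0,0,0,0.1,0.05,0.9,0,0,0,0.1,0.05,0.9,0,0,0])

```text
time: 5.8
position: [0.5053, -0.0118, 0.0302]
tool_rot: [0.992, 0.128, 0.0, 0.0]
ft_force: [0.0, 0.7, 0.1]
grip_width: 0.0011
```

Emit:
drive_tool(targets=[0,0,0.2,0,0,0,0,0,0.4,0,0,0,0,0,0.48,0,0,0,0,0,0.56,0,0,0,0,0,0.64,0,0,0,0,0,0.72,0,0,0,0,0,0.78,0,0,0,0,0,0.83,0,0,0,0,0,0.88,0,0,0,0,0,0.88,0,0,0])

```text
time: 6.63
position: [0.5051, -0.0116, 0.0213]
tool_rot: [0.992, 0.128, -0.0, -0.0]
ft_force: [-1.7, 0.6, 5.7]
grip_width: 0.0005
```

Emit:
drive_tool(targets=[0,0,0.04,0,0,0,0,0,0.08,0,0,0,0,0,0.12,0,0,0,0,0,0.16,0,0,0,0,0,0.16,0,0,0])

```text
time: 7.05
position: [0.5052, -0.0116, 0.0203]
tool_rot: [0.992, 0.128, 0.0, 0.0]
ft_force: [-1.8, 0.7, 10.9]
grip_width: 0.0003
```

Emit:
drive_tool(targets=[0,0,0.03,0,0,0,0,0,0.04,0,0,0,0,0,0.04,0,0,0,0,0,0.04,0,0,0])

```text
time: 7.38
position: [0.5052, -0.0116, 0.0203]
tool_rot: [0.992, 0.128, 0.0, 0.0]
ft_force: [-2.3, 0.9, 13.2]
grip_width: 0.0007
```

Emit:
drive_tool(targets=[0,0,-1,0,0,0,0,0,-4,0,0,0,0,0,-8,0,0,0,-3,0,-10,0,0,0,-6,0,-10,0,0,0,-6,0,-10,0,0,0,-6,0,-10,0,0,0])

```text
time: 7.97
position: [0.4458, -0.0269, 0.1196]
tool_rot: [0.992, 0.127, -0.0, -0.0]
ft_force: [-0.1, 1.1, 1.3]
grip_width: 0.0008
```

```bash
python3 - <<'E'
from h import *
o,p,d,M,K=wrist("w5"); print(o["position"],o["q"],o["ft_force"])
R=Ro.from_quat(o["tool_rot"]).as_matrix(); print(R)
for t in ([.5794,-.087,.0255],):print(R.T@(np.array(t)-o["position"])*100)
E
python3 meas.py w5 "[.5205,-.0713]"
```

```text
[ 0.4458 -0.0269  0.1196] [-0.3114  0.4718  1.9686 -0.0001  0.7018  1.0045] [-0.1416  1.0577  1.2566]
[[ 0.9677  0.2522 -0.0006]
 [ 0.2522 -0.9677  0.0002]
 [-0.0005 -0.0003 -1.    ]]
[11.4189  9.1897  9.3996]
area [ 251   58  130  134 4087] [320.4668 129.0705]
inner (array([ 0.5229, -0.0697]), np.float64(0.04321009670660851))
outer [ 0.5212 -0.0703] 0.05409864406577421
-150 21; -145 21; -130 3; -125 9; -25 15; -20 8; -15 23; 95 6; 100 46; 105 48; 110 10; 
ear px [363.2391  63.8261] area 46 xy [ 0.5822 -0.0873] r 0.06337760018164489 ang -15.56081316328641 z med 0.025214137434623668 0.0007880083023626756
ear px [254.4091 128.8091] area 110 xy [ 0.505 -0.01 ] r 0.06251000994638697 ang 104.96313456370711 z med 0.020020101548701597 0.000680766697057689
ear px [358.5833 176.9167] area 12 xy [ 0.4861 -0.1203] r 0.06105306551836152 ang -125.01787420186187 z med 0.02072782193054687 0.0004747872764424699
ear px [338.4286 187.4524] area 42 xy [ 0.471  -0.1049] r 0.06098596138499386 ang -145.43645970958764 z med 0.019374494040035606 0.0007121429080688749
boss z 0.019851315187575796 5352
rim z 0.02091374679781388
```

View pics/w5.png

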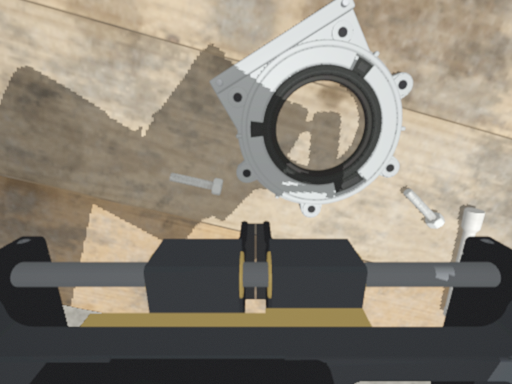

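The second ear reads z = 20.0 mm, flush, at about (257,129). The wide ear is flush too, and the third ear at (363,64) is still 25.2 mm high. On to the third.

Emit:
drive_tool(targets=[3,2.4,0,0,0,-7,6,4.8,0,0,0,-14,8.8,7.2,0,0,0,-21,11.4,9.2,0,0,0,-28,11.4,9.2,1,0,0,-35,11.4,9.2,3,0,0,-42,11.4,9.2,5,0,0,-49,11.4,9.2,7,0,0,-56,11.4,9.2,8,0,0,-60,11.4,9.2,8.4,0,0,-60,11.4,9.2,8.4,0,0,-60,11.4,9.2,8.4,0,0,-60])

```text
time: 9.02
position: [0.5817, -0.087, 0.035]
tool_rot: [0.795, 0.606, 0.0, 0.0]
ft_force: [0.3, 0.3, 0.4]
grip_width: 0.0006
```

```bash
python3 - <<'E'
from h import *
o,p,d,M,K=wrist("w6"); print(o["position"],o["q"],o["ft_force"])
R=Ro.from_quat(o["tool_rot"]).as_matrix(); print(R)
for t in ([.5796,-.0870,.0252],):print(R.T@(np.array(t)-o["position"])*100)
E
```

```text
[ 0.5817 -0.087   0.035 ] [-0.3384  0.7438  1.6595  0.0001  0.7378 -0.0697] [0.2551 0.3343 0.3932]
[[ 0.2656  0.9641  0.0006]
 [ 0.9641 -0.2656 -0.0001]
 [ 0.      0.0006 -1.    ]]
[-0.0541 -0.1985  0.9766]
```

View pics/w6.png

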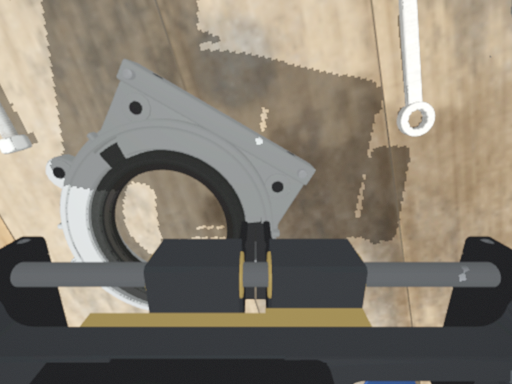

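The tip is over the third ear, near (257,225), about 2 mm outward. I'll shift it 1.5 mm in and descend.

Emit:
drive_tool(targets=[0,-0.15,0.2,0,0,0,0,-0.15,0.5,0,0,0,0,-0.15,0.7,0,0,0,0,-0.15,0.8,0,0,0,0,-0.15,0.9,0,0,0,0,-0.15,1.0,0,0,0,0,-0.15,1.1,0,0,0,0,-0.15,1.2,0,0,0,0,-0.15,1.28,0,0,0,0,-0.15,1.34,0,0,0,0,-0.15,1.34,0,0,0])

```text
time: 9.98
position: [0.5795, -0.0867, 0.022]
tool_rot: [0.795, 0.607, 0.0, 0.0]
ft_force: [-0.6, 0.4, 4.7]
grip_width: 0.0004
```

Emit:
drive_tool(targets=[0,0,0.04,0,0,0,0,0,0.08,0,0,0,0,0,0.12,0,0,0,0,0,0.16,0,0,0,0,0,0.2,0,0,0,0,0,0.23,0,0,0,0,0,0.23,0,0,0])

```text
time: 10.57
position: [0.5796, -0.0867, 0.0203]
tool_rot: [0.795, 0.607, 0.0, 0.0]
ft_force: [-2.2, 0.5, 9.0]
grip_width: 0.0001
```

Emit:
drive_tool(targets=[0,0,0.03,0,0,0,0,0,0.05,0,0,0,0,0,0.05,0,0,0,0,0,0.05,0,0,0])

```text
time: 10.9
position: [0.5796, -0.0867, 0.0202]
tool_rot: [0.795, 0.607, 0.0, 0.0]
ft_force: [-2.4, 0.1, 11.4]
grip_width: 0.0006
```

Emit:
drive_tool(targets=[0,0,-1,0,0,0,0,0,-4,0,0,0,0,0,-8,0,0,0,-3,2,-10,0,0,0,-6,4,-12,0,0,0,-9,4,-12,0,0,0,-10,4,-12,0,0,0,-10,4,-12,0,0,0,-10,4,-12,0,0,0])

```text
time: 11.65
position: [0.5902, -0.1929, 0.138]
tool_rot: [0.796, 0.606, -0.0, -0.002]
ft_force: [-0.1, -0.2, -0.6]
grip_width: 0.0009
```

```bash
python3 - <<'E'
from h import *
o,p,d,M,K=wrist("w7"); print(o["position"],o["q"],o["ft_force"])
E
python3 meas.py w7 "[.5205,-.0713]"
```

```text
[ 0.5902 -0.1929  0.138 ] [-0.4961  0.6248  1.5169  0.0009  1.0032 -0.2275] [-0.0902 -0.2349 -0.5515]
area [  96   17  127  127 4674] [151.546   75.1194]
inner (array([ 0.5235, -0.0721]), np.float64(0.04150302328732748))
outer [ 0.5218 -0.0709] 0.0540558251420423
-25 14; -20 45; -15 47; -10 4; 95 6; 100 54; 105 55; 110 17; 
ear px [111.4924  24.2197] area 132 xy [ 0.5061 -0.0115] r 0.061451036910178426 ang 104.84105120740014 z med 0.020159763880117837 0.0007186650263359675
ear px [218.4091  87.9091] area 110 xy [ 0.5822 -0.0879] r 0.062708782075364 ang -15.783195486392913 z med 0.020056192221144797 0.0007993614026034023
boss z 0.019986231893609874 5266
rim z 0.019662707976357663
```

View pics/w7.png

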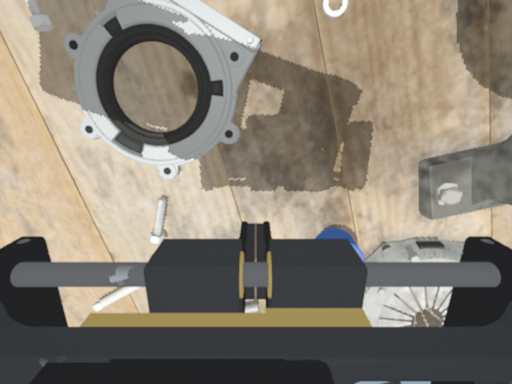

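The second ear (112,24) and third ear (218,88) both read about 20.1 mm. The wide ear at (125,142) is sunlit and fell out of the dark mask, so I'll check its depth directly and then hand in.

```bash
python3 - <<'E'
from h import *
D=np.load("w7.npz");W=cloud(D["d"],D["M"],D["K"])
c=np.array([.5210,-.0708])
for a in (-135.2,104.8,-15.2):
    q=c+.061*np.array([np.cos(np.radians(a)),np.sin(np.radians(a))])
    m=(np.hypot(W[...,0]-q[0],W[...,1]-q[1])<.005)&(W[...,2]<.04); print(a,m.sum(),np.median(W[...,2][m]))
E
```

```text
-135.2 77 0.02015583501136675
104.8 110 0.02006321423383975
-15.2 90 0.020114358602954685
```

```bash
python3 -c "
from rig import robot
print(robot.get_obs()['joint_velocities']); print(robot.hand_in())"
```

```text
[ 0.02132152  0.00100678  0.00201779 -0.00098182 -0.00249098 -0.00177396]
the job is handed in; nothing more can be done
None
```

I pressed the ears flush with the closed fingertips in the order asked: wide, then second (clockwise), then third. The job was handed in at about 12 s, but hand-in gives no verdict.

- **Force:** readings at the end of each move peaked at about 13 N, well under the 60 N limit. I didn't see the force within a move.
- **Order:** the wrist camera showed the wide ear flush after the first press, with the second ear still at 24.1 mm. The third ear still stood at 25.2 mm after the second press.
- **Final heights:** by wrist-camera depth, the wide, second and third ears are at 20.2, 20.1 and 20.1 mm. The boss face reads 20.0 mm.
- **Carrier:** its measured centre moved by no more than about 2 mm between views, which is within measurement noise.
- **Clearance:** the gripper was well clear of the work at hand-in, with the tip at z ≈ 0.14 m.

In the last view the dark mask missed the wide ear because it was sunlit, so I took its height directly from the depth image. I did not measure the other bench items afterwards. The arm never went near them, and they looked undisturbed in the wrist pictures where they were visible.

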